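Put the hole saws away in order of size

TASK

Put the four loose hole saws away on the row of black rubber pads on the plywood board, one to a pad, standing teeth down and centred, in order of size: the largest on the pad next to the wooden block of drill bits, then smaller and smaller along the row. Leave the glue bottle standing where it is.

Things in the scene. Friction and masses are not known exactly. Their poses are not given: they have to be found in the camera images.
- saw30: hole saw, smallest of the four: plain grey steel cup standing mouth (teeth) down, 30 mm in diameter and 40 mm high, closed flat top with a thin upright shank (17 mm collar, 10 mm shank) to 64 mm. Origin: centre of the toothed underside; z up along the shank. Loose, 0.05 to 0.3 kg
- saw40: hole saw, second smallest of the four: plain grey steel cup standing mouth (teeth) down, 40 mm in diameter and 40 mm high, closed flat top with a thin upright shank (17 mm collar, 10 mm shank) to 64 mm. Origin: centre of the toothed underside; z up along the shank. Loose, 0.05 to 0.3 kg
- saw51: hole saw, second largest of the four: plain grey steel cup standing mouth (teeth) down, 51 mm in diameter and 40 mm high, closed flat top with a thin upright shank (17 mm collar, 10 mm shank) to 64 mm. Origin: centre of the toothed underside; z up along the shank. Loose, 0.05 to 0.3 kg
- saw64: hole saw, largest of the four: plain grey steel cup standing mouth (teeth) down, 64 mm in diameter and 40 mm high, closed flat top with a thin upright shank (17 mm collar, 10 mm shank) to 64 mm. Origin: centre of the toothed underside; z up along the shank. Loose, 0.05 to 0.3 kg
- pad0: one of four identical round black rubber pads, 70 mm in diameter, 5 mm thick, fixed in a row on a plywood board (90 x 520 mm, 12 mm thick), 76 to 100 mm centre to centre; the number in the name says nothing of its place in the row. Origin: centre of its underside, top 5 mm above it (17 mm above the table); y runs along the board, x across
- pad1: one of four identical round black rubber pads, 70 mm in diameter, 5 mm thick, fixed in a row on a plywood board (90 x 520 mm, 12 mm thick), 76 to 100 mm centre to centre; the number in the name says nothing of its place in the row. Origin: centre of its underside, top 5 mm above it (17 mm above the table); y runs along the board, x across
- pad2: one of four identical round black rubber pads, 70 mm in diameter, 5 mm thick, fixed in a row on a plywood board (90 x 520 mm, 12 mm thick), 76 to 100 mm centre to centre; the number in the name says nothing of its place in the row. Origin: centre of its underside, top 5 mm above it (17 mm above the table); y runs along the board, x across
- pad3: one of four identical round black rubber pads, 70 mm in diameter, 5 mm thick, fixed in a row on a plywood board (90 x 520 mm, 12 mm thick), 76 to 100 mm centre to centre; the number in the name says nothing of its place in the row. Origin: centre of its underside, top 5 mm above it (17 mm above the table); y runs along the board, x across
- bit_block: dark wooden block 50 x 40 mm, 34 mm high, with short steel drill bits standing in it up to 64 mm, fixed on the board at one end of the row of pads, about 95 mm from the middle of the nearest pad (a round screw tin stands at the other end). Origin: centre of its underside; x across the board, y along it
- glue: tall white glue bottle with a red cap, 48 mm in diameter and 140 mm high, standing loose on the table among the hole saws, easily knocked over. Origin: centre of its underside, z up
There are look-alikes about, which are no part of the job. Of the things shaped like the glue, the white one is meant. What is shaped like the saw30 but yellow is not meant.

How it is judged:
By the outcome, as a careful person would: the job done as asked, in the order asked, and still so for the second after the job is handed in, with the robot touching nothing.
It also fails if it takes over 120 s, if anything falls off the work surface, if the arm or the gripper's body presses on something with over 40 N, if the wrist force passes 120 N, or if a joint passes its speed limit or range.

ROBOT

A 6-joint arm with a two-finger parallel gripper is mounted at the origin on the work surface. World frame = base frame: x ahead of the robot, y to its left, z up, the work surface at z = 0. Lengths are in mm, angles in rad, forces in N, time in s.
With the tool pointing down it reaches from about 300 to 775 mm from the base axis. Payload 14.6 kg.
Tool frame: the origin (TCP) lies midway between the tips of the shut fingers; the grasp point (between the pads) lies behind it (manip.grip_depth is the z of the grasp point in the tool frame, in mm); z points along the fingers, y is the line along which they close (so a half turn about z gives the same grasp; the last joint's range is limited). The gripper opens to 94 mm and grips with 3 to 60 N. Pads are 16 mm wide; open, the fingers measure 119 mm over their backs; the gripper's body (75 mm by 177 mm) begins 78 mm behind the grasp point.
Start: joints at [-1.209, 0.3, 1.521, -0, 1.321, -0.067], TCP at [228.671, -500.199, 180.846] pointing down, gripper open.
Joint ranges: [-3.03, 3.03], [-0.79, 2.21], [0.23, 2.52], [-1.04, 4.18], [0, 3.07], [-2.55, 2.55]. Speed limits (rad/s): [2.22, 2.22, 2.57, 3.14, 3.14, 3.14].

INTERFACE

Orientations are given as [roll, pitch, yaw] about the fixed x, y, z axes, in that order (R = Rz(yaw) Ry(pitch) Rx(roll)).
In Python, from cell import manip gives the robot as it stands.
- The arm moves only by the tool creep_tool, called after ">>>" by a JSON object that holds its "fn" and its "kwargs", one argument or row to a line. Schema: {"type":"object","properties":{"increments":{"type":"object","properties":{"sx":{"type":"array","items":{"type":"number"},"minItems":1,"maxItems":5},"sy":{"type":"array","items":{"type":"number"},"minItems":1,"maxItems":5},"sz":{"type":"array","items":{"type":"number"},"minItems":1,"maxItems":5},"drx":{"type":"array","items":{"type":"number"},"minItems":1,"maxItems":5},"dry":{"type":"array","items":{"type":"number"},"minItems":1,"maxItems":5},"drz":{"type":"array","items":{"type":"number"},"minItems":1,"maxItems":5}},"additionalProperties":false,"required":["sx","sy","sz","drx","dry","drz"]},"aperture":{"type":"number"},"force":{"type":"number"},"only":{"type":"string"},"quiet":{"type":"boolean"},"lines":{"type":"string"}},"required":["increments"],"additionalProperties":false}. increments is an object with one list for each field, all of the same length, 1 to 5, a row being the entries at one place: sx, sy, sz (the shift in parts of the range, where 1.0 means 200 mm), drx, dry, drz (a rotation vector in fractions of the full range, 1 being pi rad); each row is the pose to reach, as a shift and turn from the pose commanded when the call began, along the tool's axes at that moment; what a row does not reach only later rows make up. A row lasts 1/10 s, in which the tool goes at most 50 mm and 0.15 rad, less where a joint would pass 70% of its speed; a pose out of reach is approached as far as the arm can. aperture is the finger opening in mm, set as the call begins (left out keeps the last). The fingers move at their own pace and stop on an object; force is the grip in N (left out, the last holds). Time passes only in rows, so rows that do not move let the fingers close. The tool returns the time, the measured TCP pose, the force, the opening and the grip force at its end. only (a regular expression) keeps the lines of the reply that match it, lines (a string "A,B") keeps lines A to B, and quiet returns only ok. No shift or turn number may pass 1 either way. Input that does not fit is refused with a message, and nothing moves.
- manip.read_state(): the state, without advancing time (a new reading comes with each control period).
- manip.camera(name): name is "scene" or "top" or "wrist"; returns (picture, depth): 384x512x3 uint8, red, green, blue; 384x512 float32, mm along the optical axis (not along the pixel's ray), 0 where there is no reading.
- manip.camera_info(name): a dict with "K" (3x3 intrinsics, pixels), "rvec" (rotation vector, rad) and "tvec" (3), from world to camera coordinates, as OpenCV has them; the wrist camera has in their place "mount" (4x4, takes a point from camera to tool coordinates, whose origin is the TCP and whose axes are the flange's). Camera axes: x right, y down, z forward; pixel columns grow to the right and rows downward; lengths in mm; the calibration is good to about 2 mm. A picture is of the moment at which its call begins: read the wrist's pose just before it. camera_info takes no time and is no camera call.
- manip.sign_off(): hands the job in; it is judged then, once.
The state is a dict: "clock": time; "joints": joint angles; "qd": joint speeds; "effort": joint torques, N m; "eef_pos": TCP position; "eef_rot": TCP orientation; "wrist_force": force on the tool from outside, world axes, zero at the start; "moment": the same for the moment, N m; "finger_gap": finger opening in mm; "finger_force": force on a finger pad.
Only numpy, scipy, OpenCV 4.12 (cv2) and the standard library are available. Lean on these libraries where they do the work, as an engineer would, in place of code of your own. Each camera call takes 0.05 s, during which the arm holds its last target. There are 200 camera calls.

## Working session

There is one attempt and no reset: what is moved stays moved. The work goes in short steps, Python scripts to look and compute and a tool call to move; the robot and the scene stay as the last step left them, time stands still between calls to the robot, and variables do not carry over. Pictures are saved under pics/ and viewed, at most 14 in all, crops included, and the job is handed in when it is done.

```bash
ls; mkdir -p pics; python3 - <<'E'
from cell import manip
import cv2
print(manip.read_state(), manip.grip_depth)
for n in("scene","top"):
    p,d=manip.camera(n); cv2.imwrite(f"pics/{n}0.png",cv2.resize(p[:,:,::-1],(800,600)) ); import numpy as np; np.save(f"pics/{n}0d.npy",d);np.save(f"pics/{n}0p.npy",p)
    print(manip.camera_info(n))
print(manip.camera_info("wrist"))
E
```

```text
pics
{'clock': 0.0, 'joints': array([-1.20860996e+00,  3.00478089e-01,  1.52158340e+00, -4.42497858e-06,
        1.32070129e+00, -6.65818523e-02]), 'qd': array([ 1.13622293e-04,  9.17172122e-04, -1.01613076e-03,  1.09489963e-03,
       -5.52991506e-05,  5.47709671e-04]), 'effort': array([ 2.11798630e-05, -5.31806839e+01, -3.52738559e+01,  7.08671822e-02,
        2.43711344e-02, -1.22061506e-04]), 'eef_pos': array([ 228.56402482, -499.93581304,  180.2815359 ]), 'eef_rot': array([-3.14042484e+00, -7.35748096e-05,  4.28769274e-01]), 'wrist_force': array([0.13169911, 0.19014005, 0.205494  ]), 'moment': array([ 0.01108834, -0.01752166,  0.02530991]), 'finger_force': 0.0, 'finger_gap': 94.10303984115608} -18.8
{'K': array([[427.44709018,   0.        , 254.13032927],
       [  0.        , 427.44709018, 192.08493046],
       [  0.        ,   0.        ,   1.        ]]), 'rvec': array([ 1.14462329,  2.38944351, -0.9657066 ]), 'tvec': array([ 356.30719019, -245.56437518, 1507.80426273])}
{'K': array([[388.01850871,   0.        , 249.58668669],
       [  0.        , 388.01850871, 190.60558059],
       [  0.        ,   0.        ,   1.        ]]), 'rvec': array([ 2.18239162, -2.03001764,  0.22380478]), 'tvec': array([-75.55932422, 541.52681089, 836.9508963 ])}
{'K': array([[266.08792826,   0.        , 257.69796454],
       [  0.        , 266.08792826, 194.24838636],
       [  0.        ,   0.        ,   1.        ]]), 'mount': array([[ 1.11701841e-03, -9.68053158e-01, -2.50742569e-01,
         7.28993139e+01],
       [ 9.99999026e-01,  8.71527879e-04,  1.09009018e-03,
         4.33073098e-03],
       [-8.36736100e-04, -2.50743542e-01,  9.68053189e-01,
        -2.02858929e+02],
       [ 0.00000000e+00,  0.00000000e+00,  0.00000000e+00,
         1.00000000e+00]])}
```

View pics/top0.png

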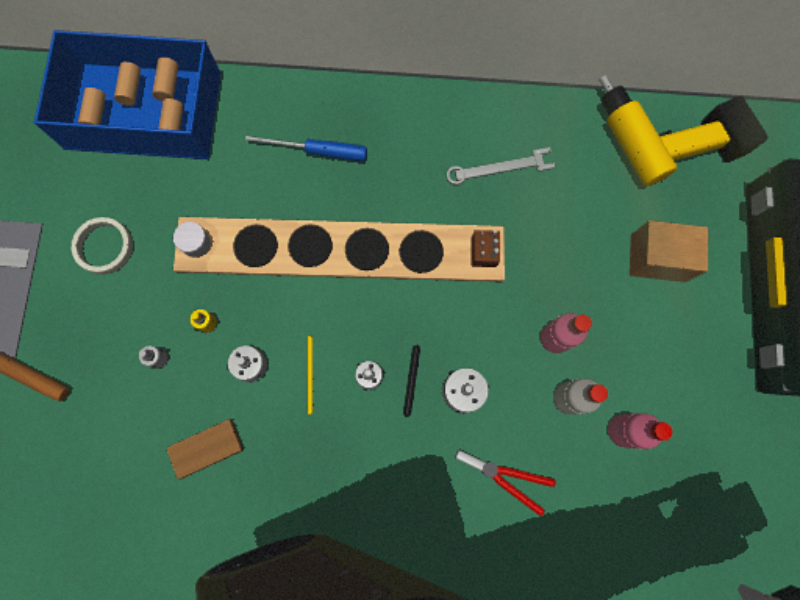

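View pics/scene0.png

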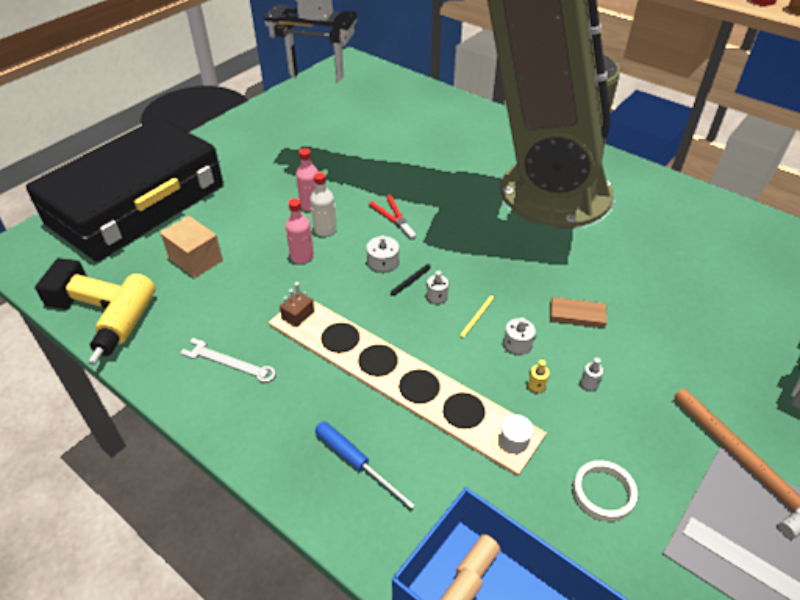

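The top view (800x600) shows saw64 (467,390), saw40 (369,375), saw51 (246,363) and saw30 (152,356), with a yellow decoy at (203,320). The pads are at (421,251), (367,248), (310,245) and (256,245), and the block is at (486,247). The white glue bottle is near (580,397).

```bash
cat > h.py <<'E'
import numpy as np, cv2
from cell import manip
def cloud(n,d):
    c=manip.camera_info(n);K=c["K"];R=cv2.Rodrigues(c["rvec"])[0];t=c["tvec"]
    v,u=np.mgrid[:384,:512]
    P=np.stack([(u-K[0,2])/K[0,0]*d,(v-K[1,2])/K[1,1]*d,d],-1)
    return (P-t)@R
def onplane(n,u,v,z):
    c=manip.camera_info(n);K=c["K"];R=cv2.Rodrigues(c["rvec"])[0];t=c["tvec"]
    o=-R.T@t; r=R.T@np.linalg.inv(K)@np.array([u,v,1.]); return o+r*(z-o[2])/r[2]
def circ(n,mask,z):  # mask -> enclosing-ish ellipse centre on plane z
    cs,_=cv2.findContours(mask.astype(np.uint8),0,cv2.CHAIN_APPROX_NONE); c=max(cs,key=len)[:,0]
    P=np.array([onplane(n,a,b,z)[:2] for a,b in cv2.convexHull(c)[:,0]],np.float32)
    (x,y),r=cv2.minEnclosingCircle(P); return x,y,2*r
E
python3 - <<'E'
from h import *
from scipy import ndimage
p=np.load("pics/top0p.npy").astype(int);d=np.load("pics/top0d.npy");C=cloud("top",d)
s=.64
for n,(u,v) in dict(s64=(467,390),s40=(369,375),s51=(246,363),s30=(152,356),dec=(203,320)).items():
    u*=s;v*=s;v0,u0=int(v),int(u);W=np.s_[v0-20:v0+21,u0-20:u0+21]
    Q=C[W];m=(Q[...,2]>30)&(Q[...,2]<48);F=np.zeros((384,512),bool);F[W]=m
    print(n,circ("top",F,40),np.median(Q[m],0).round(1),m.sum(), Q[...,2].max())
for n,(u,v) in dict(pA=(421,251),pB=(367,248),pC=(310,245),pD=(256,245),glue=(580,397),block=(486,247),pinkA=(565,333),pinkB=(640,430)).items():
    u*=s;v*=s;v0,u0=int(v),int(u);W=np.s_[v0-19:v0+20,u0-19:u0+20]
    if n[0]=='p' and len(n)==2:
        F=np.zeros((384,512),bool);F[W]=p[W].sum(-1)<120; print(n,circ("top",F,17),np.median(C[F],0).round(1))
    else:
        Q=C[W];m=Q[...,2]>20; print(n,np.median(Q[m],0).round(1),Q[m].min(0).round(),Q[m].max(0).round())
E
```

```text
s64 (420.782958984375, -155.48904418945312, 67.34873962402344) [ 420.7 -155.1   41.8] 598 933.1756162077663
s40 (433.0998840332031, -11.903898239135742, 45.11457061767578) [432.7 -12.   41.8] 210 933.1756162077663
s51 (437.0021057128906, 169.13453674316406, 56.397247314453125) [435.6 168.1  41.8] 374 933.1756162077663
s30 (437.08563232421875, 309.5893859863281, 34.886470794677734) [435.2 306.8  41.6] 118 933.1756162077663
dec (496.4858703613281, 243.2895965576172, 35.040321350097656) [494.1 240.3  41.5] 107 933.1756162077663
pA (632.6744995117188, -79.33601379394531, 67.13664245605469) [631.9 -78.2  19. ]
pB (630.3452758789062, 6.142913818359375, 66.85700988769531) [629.6   6.8  19.1]
pC (629.5939331054688, 96.02682495117188, 67.50870513916016) [629.2  96.   19. ]
pD (622.9043579101562, 181.8858184814453, 67.46501159667969) [623.1 181.   18.9]
glue [ 419.3 -304.8   95. ] [ 356. -335.   21.] [445. -45. 933.]
block [ 636.3 -174.6   47.7] [ 356. -197.   20.] [666. -45. 933.]
pinkA [ 506.7 -284.5   94.8] [ 356. -316.   20.] [537. -45. 933.]
pinkB [ 379.  -386.    94.1] [ 356. -413.   20.] [404. -45. 933.]
```

```bash
cat >> h.py <<'E'
from scipy.spatial.transform import Rotation as Ro
def pose():
    s=manip.read_state(); return s["eef_pos"],Ro.from_euler("xyz",s["eef_rot"])
def to(x,y,z,yaw=np.pi/2):
    p,R=pose(); G=Ro.from_euler("xyz",[np.pi,0,yaw])
    print("shift",R.inv().apply(np.array([x,y,z])-p).round(1),"rot",(R.inv()*G).as_rotvec().round(4),"now",p.round(1))
def wcloud():
    p,R=pose(); im,d=manip.camera("wrist"); c=manip.camera_info("wrist");K=c["K"];M=c["mount"]
    v,u=np.mgrid[:384,:512]
    P=np.stack([(u-K[0,2])/K[0,0]*d,(v-K[1,2])/K[1,1]*d,d],-1)
    return im,R.apply((P@M[:3,:3].T+M[:3,3]).reshape(-1,3)).reshape(P.shape)+p
def wray(z,p,R,uv):
    c=manip.camera_info("wrist");K=c["K"];M=c["mount"]
    o=R.apply(M[:3,3])+p; r=R.apply((M[:3,:3]@np.linalg.inv(K)@np.c_[uv,np.ones(len(uv))].T).T)
    return (o+r*((z-o[2])/r[:,2])[:,None])[:,:2]
def saw(x,y,D,z0=0,rad=45):
    """circle of cup top near x,y"""
    p,R=pose(); im,C=wcloud(); near=np.hypot(C[...,0]-x,C[...,1]-y)<rad
    m=near&(C[...,2]>z0+36)&(C[...,2]<z0+46)
    n,l,s,_=cv2.connectedComponentsWithStats(m.astype(np.uint8)); k=1+np.argmax(s[1:,4]); m=l==k
    c=max(cv2.findContours(m.astype(np.uint8),0,cv2.CHAIN_APPROX_NONE)[0],key=len)
    P=wray(z0+40,p,R,cv2.convexHull(c)[:,0]).astype(np.float32)
    (a,b),r=cv2.minEnclosingCircle(P); print("saw",round(a,1),round(b,1),"D",round(2*r,1),"z",np.median(C[m][:,2]).round(1),"n",m.sum()); return im
def pad(x,y,rad=48):
    p,R=pose(); im,C=wcloud(); near=np.hypot(C[...,0]-x,C[...,1]-y)<rad
    m=near&(im.astype(int).sum(-1)<130)&(C[...,2]<25)
    c=max(cv2.findContours(m.astype(np.uint8),0,cv2.CHAIN_APPROX_NONE)[0],key=len)
    P=wray(17,p,R,cv2.convexHull(c)[:,0]).astype(np.float32)
    (a,b),r=cv2.minEnclosingCircle(P); print("pad",round(a,1),round(b,1),"D",round(2*r,1),"z",np.median(C[m][:,2]).round(1)); return im
E
python3 -c "
from h import *
to(421,-155,200);to(421,-155,130)"
```

```text
shift [ 318.4 -233.7  -19.4] rot [-9.000e-04 -6.000e-04 -1.142e+00] now [ 228.6 -500.   180.4]
shift [ 318.4 -233.7   50.6] rot [-9.000e-04 -6.000e-04 -1.142e+00] now [ 228.6 -500.   180.4]
```

Careful with the scale: shifts go in shares of 200 mm and turns go in shares of pi rad. That gives: 200 mm / 200 = 1, 159 mm / 200 = 0.795, -0.67 rad / 3.1416 = -0.2133.

>>> {"fn": "creep_tool", "kwargs": {
  "increments": {"sx": [0.15, 0.375, 0.595, 0.795, 1], "sy": [-0.115, -0.275, -0.435, -0.585, -0.73], "sz": [-0.1, -0.1, -0.1, -0.1, -0.1], "drx": [0, 0, 0, 0, 0], "dry": [0, 0, 0, 0, 0], "drz": [-0.035, -0.0796, -0.1241, -0.1687, -0.2133]},
  "aperture": 94
}}

```text
clock: 0.6
eef_pos: [345.3, -290.9, 200.7]
eef_rot: [-3.141, -0.0, 1.104]
wrist_force: [0.5, -0.8, 0.3]
finger_gap: 94.0
finger_force: 0.0
```

```bash
python3 -c "
from h import *
to(421,-155,140)"
```

```text
shift [155.4   6.5  60.7] rot [-2.000e-04 -1.000e-04 -4.667e-01] now [ 345.3 -290.9  200.7]
```

```bash
python3 -c "
from h import *
to(421,-155,140)"
```

```text
shift [155.4   6.5  60.7] rot [-2.000e-04 -1.000e-04 -4.667e-01] now [ 345.3 -290.9  200.7]
```

In the tool's units: 155 mm / 200 = 0.775, 120 mm / 200 = 0.6, -0.467 rad / 3.1416 = -0.1487.

>>> {"fn": "creep_tool", "kwargs": {
  "increments": {"sx": [0.2, 0.4, 0.6, 0.775, 0.775], "sy": [0.01, 0.015, 0.025, 0.0325, 0.0325], "sz": [0, 0, 0.15, 0.3, 0.3], "drx": [0, 0, 0, 0, 0], "dry": [0, 0, 0, 0, 0], "drz": [-0.0382, -0.0764, -0.1146, -0.1487, -0.1487]}
}}

```text
clock: 1.1
eef_pos: [420.7, -154.2, 137.5]
eef_rot: [-3.137, -0.003, 1.573]
wrist_force: [0.4, -0.4, 1.0]
finger_gap: 93.7
finger_force: 0.0
```

```bash
python3 -c "
from h import *
im=saw(421,-155,64); cv2.imwrite('pics/w1.png',im[:,:,::-1]); to(421,-155,5)"
```

```text
saw 421.7 -157.0 D 63.4 z 39.2 n 2137
shift [  0.9   0.6 134.4] rot [-0.0031 -0.0014 -0.0021] now [ 420.9 -156.1  139.4]
```

View pics/w1.png

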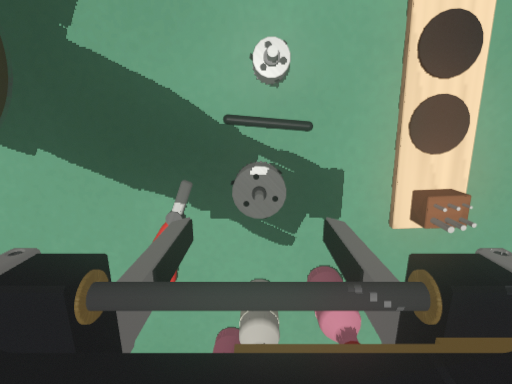

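Wrist view: saw64 is at (260,190), the black pen at (268,122) and saw40 at (272,57). The plier jaws, near (185,190), clear the finger.

```bash
python3 -c "
from h import *
saw(421,-155,64); to(421.6,-157,5)"
```

```text
saw 421.6 -156.9 D 63.2 z 39.2 n 2098
shift [  0.3   0.6 135.7] rot [-0.001  -0.0003 -0.0046] now [ 421.2 -157.4  140.7]
```

In the tool's units: 135 mm / 200 = 0.675, 120 mm / 200 = 0.6.

>>> {"fn": "creep_tool", "kwargs": {
  "increments": {"sx": [0, 0, 0, 0, 0], "sy": [0.003, 0.003, 0.003, 0.003, 0.003], "sz": [0.225, 0.45, 0.6, 0.675, 0.675], "drx": [0, 0, 0, 0, 0], "dry": [0, 0, 0, 0, 0], "drz": [0, 0, 0, 0, 0]},
  "aperture": 84
}}

```text
clock: 1.7
eef_pos: [421.0, -158.6, 5.1]
eef_rot: [-3.14, -0.001, 1.563]
wrist_force: [-0.0, -0.3, 1.5]
finger_gap: 84.0
finger_force: 0.0
```

>>> {"fn": "creep_tool", "kwargs": {
  "increments": {"sx": [0, 0, 0, 0, 0], "sy": [0, 0, 0, 0, 0], "sz": [0, 0, 0, 0, 0], "drx": [0, 0, 0, 0, 0], "dry": [0, 0, 0, 0, 0], "drz": [0, 0, 0, 0, 0]},
  "aperture": 55,
  "force": 25
}}

```text
clock: 2.2
eef_pos: [422.4, -158.2, 7.0]
eef_rot: [3.14, 0.001, 1.566]
wrist_force: [-1.9, -0.4, 7.4]
finger_gap: 63.3
finger_force: 25.0
```

>>> {"fn": "creep_tool", "kwargs": {
  "increments": {"sx": [0, 0, 0, 0, 0], "sy": [0, 0, 0, 0, 0], "sz": [0, 0, 0, -0.025, -0.1], "drx": [0, 0, 0, 0, 0], "dry": [0, 0, 0, 0, 0], "drz": [0, 0, 0, 0, 0]}
}}

```text
clock: 2.7
eef_pos: [421.2, -157.4, 25.7]
eef_rot: [-3.14, -0.001, 1.566]
wrist_force: [0.0, 0.6, -1.4]
finger_gap: 63.1
finger_force: 25.0
```

```bash
python3 -c "
from h import *
to(632,-79,150)"
```

```text
shift [  79.5  210.2 -124.6] rot [-0.0017 -0.0008 -0.005 ] now [ 421.2 -157.4   25.7]
```

In the tool's units: 155 mm / 200 = 0.775, -125 mm / 200 = -0.625, -0.005 rad / 3.1416 = -0.0016.

>>> {"fn": "creep_tool", "kwargs": {
  "increments": {"sx": [0, 0, 0, 0, 0], "sy": [0, 0.1, 0.325, 0.55, 0.775], "sz": [-0.2, -0.425, -0.625, -0.625, -0.625], "drx": [0, 0, 0, 0, 0], "dry": [0, 0, 0, 0, 0], "drz": [0, 0, 0, 0, -0.0016]}
}}

```text
clock: 3.2
eef_pos: [579.1, -158.5, 153.6]
eef_rot: [3.138, 0.001, 1.571]
wrist_force: [0.1, -0.6, -1.5]
finger_gap: 63.5
finger_force: 25.0
```

>>> {"fn": "creep_tool", "kwargs": {
  "increments": {"sx": [-0.05, -0.05, -0.05, -0.05, -0.05], "sy": [0.2, 0.275, 0.275, 0.275, 0.275], "sz": [0, 0, 0, 0, 0], "drx": [0, 0, 0, 0, 0], "dry": [0, 0, 0, 0, 0], "drz": [0, 0, 0, 0, 0]}
}}

```text
clock: 3.7
eef_pos: [631.1, -168.5, 151.3]
eef_rot: [3.142, 0.0, 1.571]
wrist_force: [0.1, -0.4, -2.0]
finger_gap: 63.2
finger_force: 25.0Traceback (most recent call last):
```

```bash
python3 -c "
from h import *
im=pad(632.5,-79);pad(630,6);pad(629,96); cv2.imwrite('pics/w2.png',im[:,:,::-1]); to(632.5,-79,140)"
```

```text
  File "<string>", line 3, in <module>
    im=pad(632.5,-79);pad(630,6);pad(629,96); cv2.imwrite('pics/w2.png',im[:,:,::-1]); to(632.5,-79,140)
  File "h.py", line 41, in pad
    c=max(cv2.findContours(m.astype(np.uint8),0,cv2.CHAIN_APPROX_NONE)[0],key=len)
ValueError: max() iterable argument is empty
```

```bash
python3 -c "
from h import *
for q in [(632.5,-79),(630,6),(629,96)]:
  try: im=pad(*q)
  except ValueError: print('none',q)
im,C=wcloud(); cv2.imwrite('pics/w2.png',im[:,:,::-1]); to(632.5,-79,140)"
```

```text
none (632.5, -79)
none (630, 6)
none (629, 96)
shift [89.5  0.9 11.3] rot [ 0.0004  0.0001 -0.0001] now [ 631.6 -168.5  151.3]
```

View pics/w2.png

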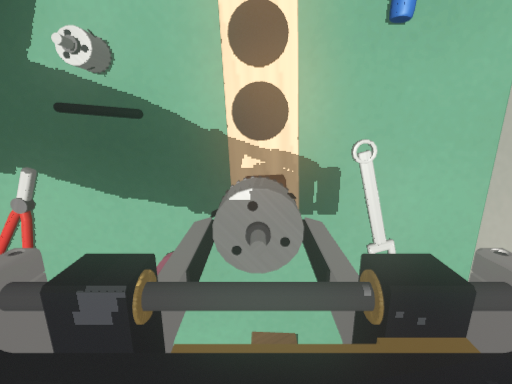

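Pads A (260,110) and B (258,33) are visible, with the held saw64 at (258,222). My darkness threshold was wrong, so I'll check the pad brightness.

```bash
python3 -c "
from h import *
im,C=wcloud()
for v,u in [(110,260),(125,255),(33,258),(80,235),(80,290),(150,235)]: print(im[v,u],C[v,u].round(1))
p,R=pose();m=im[...,0]<70
for nm,(u,v) in dict(A=(260,110),B=(258,33)).items():
  q=np.zeros(m.shape,np.uint8);q[max(v-36,0):v+36,u-34:u+32]=(im[max(v-36,0):v+36,u-34:u+32].astype(int).sum(-1)<180)
  n,l,s,_=cv2.connectedComponentsWithStats(q);k=l[v,u];c=max(cv2.findContours((l==k).astype(np.uint8),0,1)[0],key=len)
  P=wray(17,p,R,cv2.convexHull(c)[:,0]).astype(np.float32);print(nm,cv2.minEnclosingCircle(P),s[k])
"
```

```text
[121 102  80] [634.7 -78.   15.4]
[113  96  76] [628.6 -95.7  16.7]
[120 101  79] [632.2   5.4  15.8]
[255 232 190] [604.7 -43.6  11.6]
[255 242 200] [670.4 -43.7  13.1]
[166 142 110] [ 603.1 -126.5   11.9]
A ((628.7628173828125, -312.0773620605469), 449.23236083984375) [     0      0    512    384 196608]
B ((628.7628173828125, -312.0773620605469), 449.23236083984375) [     0      0    512    384 196608]
```

```bash
sed -i 's/m=near&(im.astype(int).sum(-1)<130)&(C\[...,2\]<25)/m=near\&(im[...,0]<143)\&(C[...,2]<25)\&(C[...,2]>7)\&(im[...,0]>=im[...,1])/' h.py; python3 -c "
from h import *
pad(632.5,-79);pad(630,6); saw(632,-169,64,145);to(632.5,-79,140)"
```

```text
pad 634.4 -79.8 D 67.9 z 16.1
pad 631.6 5.1 D 68.7 z 16.0
saw 632.1 -161.5 D 88.6 z 183.1 n 6097
shift [89.5  0.7 10.9] rot [ 0.0001  0.     -0.    ] now [ 631.8 -168.5  150.9]
```

In the tool's units: 115 mm / 200 = 0.575, 100 mm / 200 = 0.5.

>>> {"fn": "creep_tool", "kwargs": {
  "increments": {"sx": [0.2, 0.4, 0.4475, 0.4475, 0.4475], "sy": [0.011, 0.011, 0.011, 0.011, 0.011], "sz": [0, 0.1, 0.3, 0.5, 0.575], "drx": [0, 0, 0, 0, 0], "dry": [0, 0, 0, 0, 0], "drz": [0, 0, 0, 0, 0]}
}}

```text
clock: 4.65
eef_pos: [632.1, -78.2, 32.1]
eef_rot: [-3.136, -0.001, 1.572]
wrist_force: [0.4, -0.7, -1.7]
finger_gap: 63.1
finger_force: 25.0
```

>>> {"fn": "creep_tool", "kwargs": {
  "increments": {"sx": [0, 0], "sy": [0, 0], "sz": [0, 0], "drx": [0, 0], "dry": [0, 0], "drz": [0, 0]}
}}

```text
clock: 4.85
eef_pos: [635.0, -79.5, 37.6]
eef_rot: [3.139, 0.0, 1.57]
wrist_force: [0.2, -0.5, -1.8]
finger_gap: 63.5
finger_force: 25.0
```

```bash
python3 -c "
from h import *
to(633.8,-79.7,24)"
```

```text
shift [-0.2 -1.2 13.6] rot [ 0.0021  0.0004 -0.0005] now [635.  -79.5  37.6]
```

In the tool's units: 8 mm / 200 = 0.04, 6 mm / 200 = 0.03.

>>> {"fn": "creep_tool", "kwargs": {
  "increments": {"sx": [0, 0, 0, 0, 0], "sy": [-0.004, -0.004, -0.004, -0.004, -0.004], "sz": [0.015, 0.03, 0.04, 0.04, 0.04], "drx": [0, 0, 0, 0, 0], "dry": [0, 0, 0, 0, 0], "drz": [0, 0, 0, 0, 0]}
}}

```text
clock: 5.35
eef_pos: [633.3, -79.0, 28.0]
eef_rot: [3.141, -0.0, 1.571]
wrist_force: [0.1, 0.2, -2.1]
finger_gap: 63.1
finger_force: 25.0
```

>>> {"fn": "creep_tool", "kwargs": {
  "increments": {"sx": [0, 0, 0, 0, 0], "sy": [0, 0, 0, 0, 0], "sz": [0.005, 0.01, 0.015, 0.02, 0.02], "drx": [0, 0, 0, 0, 0], "dry": [0, 0, 0, 0, 0], "drz": [0, 0, 0, 0, 0]}
}}

```text
clock: 5.85
eef_pos: [633.3, -79.0, 24.1]
eef_rot: [3.141, 0.0, 1.571]
wrist_force: [-2.1, 0.1, 2.1]
finger_gap: 63.4
finger_force: 25.0
```

In the tool's units: 1 mm / 200 = 0.005, 0.5 mm / 200 = 0.0025.

>>> {"fn": "creep_tool", "kwargs": {
  "increments": {"sx": [0, 0, 0], "sy": [0.0015, 0.0015, 0.0015], "sz": [0.0025, 0.005, 0.005], "drx": [0, 0, 0], "dry": [0, 0, 0], "drz": [0, 0, 0]}
}}

```text
clock: 6.15
eef_pos: [633.6, -79.0, 24.0]
eef_rot: [3.141, 0.0, 1.571]
wrist_force: [-6.2, 0.7, 12.0]
finger_gap: 63.5
finger_force: 25.0
```

>>> {"fn": "creep_tool", "kwargs": {
  "increments": {"sx": [0, 0, 0, 0, 0], "sy": [0, 0, 0, 0, 0], "sz": [0, 0, 0, 0, 0], "drx": [0, 0, 0, 0, 0], "dry": [0, 0, 0, 0, 0], "drz": [0, 0, 0, 0, 0]},
  "aperture": 80
}}

```text
clock: 6.65
eef_pos: [633.5, -79.0, 22.7]
eef_rot: [-3.141, -0.0, 1.571]
wrist_force: [0.1, 0.2, -0.0]
finger_gap: 80.4
finger_force: 0.0
```

>>> {"fn": "creep_tool", "kwargs": {
  "increments": {"sx": [0, 0, 0, 0, 0], "sy": [0, 0, 0, 0, 0], "sz": [-0.1, -0.3, -0.525, -0.575, -0.575], "drx": [0, 0, 0, 0, 0], "dry": [0, 0, 0, 0, 0], "drz": [0, 0, 0, 0, 0]}
}}

```text
clock: 7.15
eef_pos: [634.3, -79.1, 139.6]
eef_rot: [3.138, 0.001, 1.571]
wrist_force: [-0.2, 0.3, -0.6]
finger_gap: 79.9
finger_force: 0.0
```

```bash
python3 -c "
from h import *
saw(633,-79,64,17); saw(633,-79,64,17); to(437,168,140)"
```

```text
saw 633.7 -77.7 D 63.3 z 56.2 n 2354
saw 633.6 -77.6 D 63.4 z 56.2 n 2379
shift [ 246.9 -195.9   -3.2] rot [-0.0019 -0.0004  0.    ] now [632.9 -78.9 136.3]
```

>>> {"fn": "creep_tool", "kwargs": {
  "increments": {"sx": [0.18, 0.36, 0.54, 0.72, 0.9], "sy": [-0.145, -0.285, -0.43, -0.57, -0.715], "sz": [0, 0, 0, 0, 0], "drx": [0, 0, 0, 0, 0], "dry": [0, 0, 0, 0, 0], "drz": [0, 0, 0, 0, 0]}
}}

```text
clock: 7.75
eef_pos: [488.3, 102.0, 135.9]
eef_rot: [-3.139, 0.0, 1.571]
wrist_force: [0.7, 1.3, -0.7]
finger_gap: 80.1
finger_force: 0.0
```

>>> {"fn": "creep_tool", "kwargs": {
  "increments": {"sx": [0.17, 0.335, 0.335, 0.335, 0.335], "sy": [-0.135, -0.265, -0.265, -0.265, -0.265], "sz": [0, 0, 0, 0, 0], "drx": [0, 0, 0, 0, 0], "dry": [0, 0, 0, 0, 0], "drz": [0, 0, 0, 0, 0]}
}}

```text
clock: 8.25
eef_pos: [437.7, 167.3, 137.0]
eef_rot: [-3.14, 0.001, 1.57]
wrist_force: [-0.3, -0.3, -0.1]
finger_gap: 80.1
finger_force: 0.0
```

```bash
python3 -c "
from h import *
saw(437,168,51); im=saw(437,168,51); cv2.imwrite('pics/w3.png',im[:,:,::-1]); to(437,168,5)"
```

```text
saw 438.1 170.2 D 50.7 z 39.3 n 1344
saw 438.1 170.2 D 50.4 z 39.2 n 1334
shift [  0.9  -0.8 132.3] rot [-0.0009  0.0003 -0.0014] now [437.9 167.2 137.3]
```

View pics/w3.png

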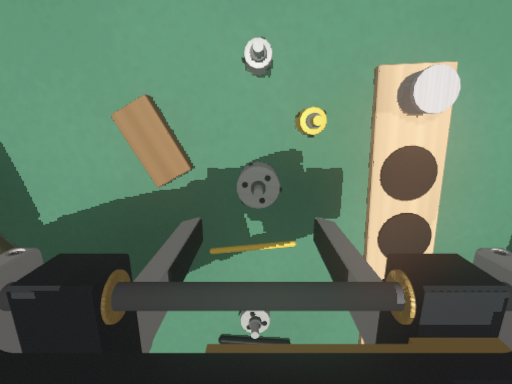

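Wrist view: saw51 is at (258,187), and the yellow decoy at (313,120) is clear of the fingers.

In the tool's units: 132 mm / 200 = 0.66, 120 mm / 200 = 0.6.

>>> {"fn": "creep_tool", "kwargs": {
  "increments": {"sx": [0.015, 0.015, 0.015, 0.015, 0.015], "sy": [0, 0, 0, 0, 0], "sz": [0.225, 0.45, 0.6, 0.66, 0.66], "drx": [0, 0, 0, 0, 0], "dry": [0, 0, 0, 0, 0], "drz": [0, 0, 0, 0, 0]},
  "aperture": 74
}}

```text
clock: 8.85
eef_pos: [437.2, 170.4, 4.9]
eef_rot: [-3.139, 0.001, 1.57]
wrist_force: [-0.1, 0.3, 0.6]
finger_gap: 74.1
finger_force: 0.0
```

>>> {"fn": "creep_tool", "kwargs": {
  "increments": {"sx": [0, 0, 0, 0, 0], "sy": [0, 0, 0, 0, 0], "sz": [0, 0, 0, 0, 0], "drx": [0, 0, 0, 0, 0], "dry": [0, 0, 0, 0, 0], "drz": [0, 0, 0, 0, 0]},
  "aperture": 42,
  "force": 25
}}

```text
clock: 9.35
eef_pos: [438.2, 171.2, 6.8]
eef_rot: [3.14, -0.0, 1.571]
wrist_force: [-1.4, -1.0, 7.6]
finger_gap: 49.9
finger_force: 25.0
```

>>> {"fn": "creep_tool", "kwargs": {
  "increments": {"sx": [0, 0, 0, 0, 0], "sy": [0, 0, 0, 0, 0], "sz": [0, 0, -0.05, -0.25, -0.475], "drx": [0, 0, 0, 0, 0], "dry": [0, 0, 0, 0, 0], "drz": [0, 0, 0, 0, 0]}
}}

```text
clock: 9.85
eef_pos: [436.5, 170.7, 101.8]
eef_rot: [-3.139, 0.001, 1.571]
wrist_force: [0.4, 0.9, 0.0]
finger_gap: 50.3
finger_force: 25.0
```

```bash
python3 -c "
from h import *
to(631.2,5.5,140)"
```

```text
shift [-165.3  194.6  -38.5] rot [-0.0026  0.0008  0.    ] now [436.5 170.7 101.8]
```

In the tool's units: 176 mm / 200 = 0.88, -150 mm / 200 = -0.75.

>>> {"fn": "creep_tool", "kwargs": {
  "increments": {"sx": [-0.16, -0.32, -0.485, -0.635, -0.75], "sy": [0.19, 0.38, 0.57, 0.75, 0.88], "sz": [-0.1, -0.1, -0.1, -0.1, -0.1], "drx": [0, 0, 0, 0, 0], "dry": [0, 0, 0, 0, 0], "drz": [0, 0, 0, 0, 0]}
}}

```text
clock: 10.35
eef_pos: [615.1, 18.8, 121.5]
eef_rot: [3.141, 0.0, 1.57]
wrist_force: [-0.4, 0.1, -0.6]
finger_gap: 50.1
finger_force: 25.0
```

>>> {"fn": "creep_tool", "kwargs": {
  "increments": {"sx": [-0.075, -0.075, -0.075, -0.075, -0.075], "sy": [0.09, 0.09, 0.09, 0.09, 0.09], "sz": [0.15, 0.35, 0.44, 0.44, 0.44], "drx": [0, 0, 0, 0, 0], "dry": [0, 0, 0, 0, 0], "drz": [0, 0, 0, 0, 0]}
}}

```text
clock: 10.85
eef_pos: [631.9, 6.1, 34.2]
eef_rot: [3.141, -0.0, 1.571]
wrist_force: [0.4, 0.6, -0.9]
finger_gap: 50.0
finger_force: 25.0
```

```bash
python3 -c "
from h import *
to(631.2,5.8,25)"
```

```text
shift [-0.3 -0.7  9.2] rot [ 0.0009 -0.      0.0001] now [631.9   6.1  34.2]
```

In the tool's units: 10.5 mm / 200 = 0.0525, 9.5 mm / 200 = 0.0475.

>>> {"fn": "creep_tool", "kwargs": {
  "increments": {"sx": [-0.0015, -0.0015, -0.0015, -0.0015, -0.0015], "sy": [-0.003, -0.003, -0.003, -0.003, -0.003], "sz": [0.015, 0.03, 0.04, 0.0475, 0.0525], "drx": [0, 0, 0, 0, 0], "dry": [0, 0, 0, 0, 0], "drz": [0, 0, 0, 0, 0]}
}}

```text
clock: 11.35
eef_pos: [631.1, 5.8, 23.8]
eef_rot: [3.141, 0.0, 1.571]
wrist_force: [-10.8, 0.2, 20.4]
finger_gap: 50.1
finger_force: 25.0
```

>>> {"fn": "creep_tool", "kwargs": {
  "increments": {"sx": [0, 0, 0], "sy": [0, 0, 0], "sz": [0.0025, 0.005, 0.005], "drx": [0, 0, 0], "dry": [0, 0, 0], "drz": [0, 0, 0]}
}}

```text
clock: 11.65
eef_pos: [631.1, 5.8, 23.8]
eef_rot: [3.141, 0.0, 1.571]
wrist_force: [-12.1, 0.4, 22.7]
finger_gap: 50.0
finger_force: 25.0
```

Firm contact. Release, lift and go to saw40.

>>> {"fn": "creep_tool", "kwargs": {
  "increments": {"sx": [0, 0, 0, 0], "sy": [0, 0, 0, 0], "sz": [0, 0, 0, 0], "drx": [0, 0, 0, 0], "dry": [0, 0, 0, 0], "drz": [0, 0, 0, 0]},
  "aperture": 70
}}

```text
clock: 12.05
eef_pos: [630.9, 5.7, 21.2]
eef_rot: [-3.141, -0.0, 1.571]
wrist_force: [0.3, -0.0, 0.2]
finger_gap: 69.8
finger_force: 0.0
```

>>> {"fn": "creep_tool", "kwargs": {
  "increments": {"sx": [0, 0, 0, 0, 0], "sy": [0, 0, 0, 0, 0], "sz": [-0.1, -0.3, -0.525, -0.575, -0.575], "drx": [0, 0, 0, 0, 0], "dry": [0, 0, 0, 0, 0], "drz": [0, 0, 0, 0, 0]}
}}

```text
clock: 12.55
eef_pos: [631.6, 5.7, 137.9]
eef_rot: [3.138, 0.0, 1.571]
wrist_force: [0.3, 0.5, -0.6]
finger_gap: 70.2
finger_force: 0.0
```

```bash
python3 -c "
from h import *
saw(631,6,51,17);pad(629.5,96); to(433.6,-13,140)"
```

```text
saw 631.2 4.9 D 50.6 z 56.2 n 1444
pad 631.3 95.9 D 68.2 z 16.1
shift [ -18.7 -196.7   -4.9] rot [-0.002  -0.0001 -0.    ] now [630.3   5.7 134.7]
```

In the tool's units: -196.7 mm / 200 = -0.9835, -180 mm / 200 = -0.9.

>>> {"fn": "creep_tool", "kwargs": {
  "increments": {"sx": [-0.02, -0.04, -0.065, -0.09, -0.0935], "sy": [-0.225, -0.45, -0.675, -0.9, -0.9835], "sz": [0, 0, 0, 0, 0], "drx": [0, 0, 0, 0, 0], "dry": [0, 0, 0, 0, 0], "drz": [0, 0, 0, 0, 0]}
}}

```text
clock: 13.15
eef_pos: [430.4, -13.0, 134.5]
eef_rot: [-3.138, -0.0, 1.57]
wrist_force: [0.2, 0.0, 0.9]
finger_gap: 69.9
finger_force: 0.0
```

>>> {"fn": "creep_tool", "kwargs": {
  "increments": {"sx": [0, 0, 0], "sy": [0, 0, 0], "sz": [0, 0, 0], "drx": [0, 0, 0], "dry": [0, 0, 0], "drz": [0, 0, 0]}
}}

```text
clock: 13.45
eef_pos: [434.9, -12.9, 135.7]
eef_rot: [-3.141, -0.0, 1.571]
wrist_force: [0.5, -0.1, 0.0]
finger_gap: 70.1
finger_force: 0.0
```

```bash
python3 -c "
from h import *
saw(433,-13,40); im=saw(433,-13,40); p,_=pose();print(p); to(433.6,-13,5)"
```

```text
saw 434.0 -12.5 D 39.7 z 39.2 n 784
saw 434.0 -12.4 D 39.8 z 39.2 n 782
[434.70571677 -12.87412263 135.77105622]
shift [-1.000e-01 -1.000e+00  1.308e+02] rot [-0.001  -0.0001  0.0002] now [434.7 -12.9 135.8]
```

In the tool's units: 131 mm / 200 = 0.655, 120 mm / 200 = 0.6.

>>> {"fn": "creep_tool", "kwargs": {
  "increments": {"sx": [0.002, 0.002, 0.002, 0.002, 0.002], "sy": [-0.0035, -0.0035, -0.0035, -0.0035, -0.0035], "sz": [0.225, 0.45, 0.6, 0.655, 0.655], "drx": [0, 0, 0, 0, 0], "dry": [0, 0, 0, 0, 0], "drz": [0, 0, 0, 0, 0]},
  "aperture": 62
}}

```text
clock: 14.05
eef_pos: [433.2, -12.5, 4.5]
eef_rot: [-3.139, -0.0, 1.571]
wrist_force: [0.4, -0.4, 0.0]
finger_gap: 61.8
finger_force: 0.0
```

>>> {"fn": "creep_tool", "kwargs": {
  "increments": {"sx": [0, 0, 0, 0, 0], "sy": [0, 0, 0, 0, 0], "sz": [0, 0, 0, 0, 0], "drx": [0, 0, 0, 0, 0], "dry": [0, 0, 0, 0, 0], "drz": [0, 0, 0, 0, 0]},
  "aperture": 31,
  "force": 25
}}

```text
clock: 14.55
eef_pos: [434.2, -12.6, 6.4]
eef_rot: [3.14, 0.0, 1.571]
wrist_force: [-1.5, 0.1, 7.9]
finger_gap: 39.2
finger_force: 25.0
```

>>> {"fn": "creep_tool", "kwargs": {
  "increments": {"sx": [0, 0, 0, 0, 0], "sy": [0, 0, 0, 0, 0], "sz": [0, 0, -0.05, -0.25, -0.475], "drx": [0, 0, 0, 0, 0], "dry": [0, 0, 0, 0, 0], "drz": [0, 0, 0, 0, 0]}
}}

```text
clock: 15.05
eef_pos: [432.5, -12.5, 101.5]
eef_rot: [-3.139, -0.0, 1.571]
wrist_force: [0.6, 0.2, -1.0]
finger_gap: 39.2
finger_force: 25.0
```

```bash
python3 -c "
from h import *
to(630.9,96,125)"
```

```text
shift [108.5 198.3 -24. ] rot [-0.0024 -0.0003 -0.0001] now [432.5 -12.5 101.5]
```

In the tool's units: 197 mm / 200 = 0.985, 160 mm / 200 = 0.8.

>>> {"fn": "creep_tool", "kwargs": {
  "increments": {"sx": [0.11, 0.22, 0.33, 0.44, 0.5425], "sy": [0.2, 0.4, 0.6, 0.8, 0.985], "sz": [-0.1, -0.1, -0.1, -0.1, -0.1], "drx": [0, 0, 0, 0, 0], "dry": [0, 0, 0, 0, 0], "drz": [0, 0, 0, 0, 0]}
}}

```text
clock: 15.55
eef_pos: [631.9, 97.1, 121.1]
eef_rot: [3.141, -0.0, 1.571]
wrist_force: [-0.1, 0.0, -0.6]
finger_gap: 39.3
finger_force: 25.0
```

>>> {"fn": "creep_tool", "kwargs": {
  "increments": {"sx": [0, 0, 0, 0, 0], "sy": [0, 0, 0, 0, 0], "sz": [0.15, 0.35, 0.44, 0.44, 0.44], "drx": [0, 0, 0, 0, 0], "dry": [0, 0, 0, 0, 0], "drz": [0, 0, 0, 0, 0]}
}}

```text
clock: 16.05
eef_pos: [630.9, 95.9, 33.7]
eef_rot: [3.141, -0.0, 1.571]
wrist_force: [0.2, -0.7, -0.5]
finger_gap: 39.0
finger_force: 25.0
```

```bash
python3 -c "
from h import *
to(630.9,95.9,25)"
```

```text
shift [-0.  -0.   8.7] rot [ 0.0008 -0.0001 -0.0001] now [630.9  95.9  33.7]
```

In the tool's units: 10 mm / 200 = 0.05, 9.5 mm / 200 = 0.0475.

>>> {"fn": "creep_tool", "kwargs": {
  "increments": {"sx": [0, 0, 0, 0, 0], "sy": [0, 0, 0, 0, 0], "sz": [0.015, 0.03, 0.04, 0.0475, 0.05], "drx": [0, 0, 0, 0, 0], "dry": [0, 0, 0, 0, 0], "drz": [0, 0, 0, 0, 0]}
}}

```text
clock: 16.55
eef_pos: [630.7, 95.9, 23.4]
eef_rot: [3.141, -0.0, 1.571]
wrist_force: [-6.0, -0.7, 11.6]
finger_gap: 39.2
finger_force: 25.0
```

>>> {"fn": "creep_tool", "kwargs": {
  "increments": {"sx": [0, 0], "sy": [0, 0], "sz": [0.0015, 0.0015], "drx": [0, 0], "dry": [0, 0], "drz": [0, 0]}
}}

```text
clock: 16.75
eef_pos: [630.7, 95.9, 23.4]
eef_rot: [3.141, -0.0, 1.571]
wrist_force: [-5.6, -1.6, 11.6]
finger_gap: 39.3
finger_force: 25.0
```

>>> {"fn": "creep_tool", "kwargs": {
  "increments": {"sx": [0, 0, 0, 0], "sy": [0, 0, 0, 0], "sz": [0, 0, 0, 0], "drx": [0, 0, 0, 0], "dry": [0, 0, 0, 0], "drz": [0, 0, 0, 0]},
  "aperture": 60
}}

```text
clock: 17.15
eef_pos: [630.5, 95.9, 21.9]
eef_rot: [-3.141, 0.0, 1.571]
wrist_force: [0.1, -0.5, -0.8]
finger_gap: 60.1
finger_force: 0.0
```

>>> {"fn": "creep_tool", "kwargs": {
  "increments": {"sx": [0, 0, 0, 0, 0], "sy": [0, 0, 0, 0, 0], "sz": [-0.1, -0.3, -0.525, -0.575, -0.575], "drx": [0, 0, 0, 0, 0], "dry": [0, 0, 0, 0, 0], "drz": [0, 0, 0, 0, 0]}
}}

```text
clock: 17.65
eef_pos: [631.2, 96.0, 138.7]
eef_rot: [3.138, -0.0, 1.571]
wrist_force: [0.2, 0.7, -0.6]
finger_gap: 60.0
finger_force: 0.0
```

```bash
python3 -c "
from h import *
saw(631,96,40,17);pad(624,181.5); to(437,308,140)"
```

```text
saw 630.9 96.0 D 39.6 z 56.2 n 846
pad 625.1 181.5 D 68.5 z 16.1
shift [ 212.1 -193.    -4.2] rot [-0.0019  0.0002 -0.    ] now [629.9  95.9 135.5]
```

In the tool's units: 178 mm / 200 = 0.89, -162 mm / 200 = -0.81.

>>> {"fn": "creep_tool", "kwargs": {
  "increments": {"sx": [0.18, 0.36, 0.54, 0.72, 0.89], "sy": [-0.165, -0.33, -0.495, -0.655, -0.81], "sz": [0, 0, 0, 0, 0], "drx": [0, 0, 0, 0, 0], "dry": [0, 0, 0, 0, 0], "drz": [0, 0, 0, 0, 0]}
}}

```text
clock: 18.25
eef_pos: [466.2, 274.8, 135.1]
eef_rot: [-3.139, 0.001, 1.571]
wrist_force: [0.6, 0.5, 0.6]
finger_gap: 60.0
finger_force: 0.0
```

>>> {"fn": "creep_tool", "kwargs": {
  "increments": {"sx": [0.17, 0.17, 0.17, 0.17, 0.17], "sy": [-0.155, -0.155, -0.155, -0.155, -0.155], "sz": [0, 0, 0, 0, 0], "drx": [0, 0, 0, 0, 0], "dry": [0, 0, 0, 0, 0], "drz": [0, 0, 0, 0, 0]}
}}

```text
clock: 18.75
eef_pos: [438.1, 307.0, 136.4]
eef_rot: [-3.141, 0.001, 1.569]
wrist_force: [-0.3, -0.6, 0.1]
finger_gap: 60.1
finger_force: 0.0
```

```bash
python3 -c "
from h import *
saw(437,308,30,rad=30); im=saw(437,308,30,rad=30); cv2.imwrite('pics/w4.png',im[:,:,::-1]); to(437,308,5)"
```

```text
saw 438.3 312.6 D 29.8 z 39.3 n 390
saw 438.3 312.5 D 29.5 z 39.2 n 384
shift [  0.9  -1.  131.7] rot [-0.0004  0.0003 -0.0015] now [438.  307.2 136.7]
```

View pics/w4.png

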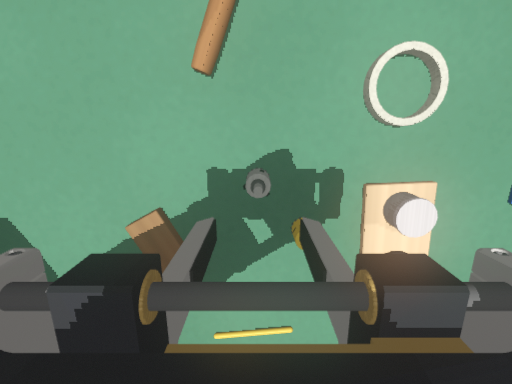

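Wrist view: saw30 is at (258,184). The yellow decoy at (300,233) and the brown block at (150,240) are clear of the descent.

In the tool's units: 131.5 mm / 200 = 0.6575, 5.3 mm / 200 = 0.0265.

>>> {"fn": "creep_tool", "kwargs": {
  "increments": {"sx": [0.0265, 0.0265, 0.0265, 0.0265, 0.0265], "sy": [0, 0, 0, 0, 0], "sz": [0.225, 0.45, 0.6, 0.6575, 0.6575], "drx": [0, 0, 0, 0, 0], "dry": [0, 0, 0, 0, 0], "drz": [0, 0, 0, 0, 0]},
  "aperture": 52
}}

```text
clock: 19.35
eef_pos: [437.3, 312.7, 4.7]
eef_rot: [-3.14, 0.001, 1.57]
wrist_force: [-0.3, 0.4, 0.4]
finger_gap: 51.8
finger_force: 0.0
```

>>> {"fn": "creep_tool", "kwargs": {
  "increments": {"sx": [0, 0, 0, 0, 0], "sy": [0, 0, 0, 0, 0], "sz": [0, 0, 0, 0, 0], "drx": [0, 0, 0, 0, 0], "dry": [0, 0, 0, 0, 0], "drz": [0, 0, 0, 0, 0]},
  "aperture": 22,
  "force": 25
}}

```text
clock: 19.85
eef_pos: [438.1, 313.6, 6.7]
eef_rot: [3.14, -0.001, 1.571]
wrist_force: [-0.9, -0.2, 6.7]
finger_gap: 29.0
finger_force: 25.0
```

>>> {"fn": "creep_tool", "kwargs": {
  "increments": {"sx": [0, 0, 0, 0, 0], "sy": [0, 0, 0, 0, 0], "sz": [0, 0, -0.05, -0.25, -0.475], "drx": [0, 0, 0, 0, 0], "dry": [0, 0, 0, 0, 0], "drz": [0, 0, 0, 0, 0]}
}}

```text
clock: 20.35
eef_pos: [436.7, 312.7, 101.4]
eef_rot: [-3.139, 0.001, 1.571]
wrist_force: [-0.2, 0.5, -1.0]
finger_gap: 29.1
finger_force: 25.0
```

```bash
python3 -c "
from h import *
to(624.6,181.5,125)"
```

```text
shift [-131.3  187.8  -23.8] rot [-0.0021  0.0013 -0.    ] now [436.7 312.7 101.4]
```

In the tool's units: 187 mm / 200 = 0.935, -131 mm / 200 = -0.655.

>>> {"fn": "creep_tool", "kwargs": {
  "increments": {"sx": [-0.13, -0.26, -0.395, -0.525, -0.655], "sy": [0.185, 0.375, 0.56, 0.75, 0.935], "sz": [-0.1, -0.1, -0.1, -0.1, -0.1], "drx": [0, 0, 0, 0, 0], "dry": [0, 0, 0, 0, 0], "drz": [0, 0, 0, 0, 0]}
}}

```text
clock: 20.85
eef_pos: [625.8, 180.9, 121.5]
eef_rot: [3.141, -0.0, 1.571]
wrist_force: [-0.3, 0.9, -0.9]
finger_gap: 29.3
finger_force: 25.0
```

>>> {"fn": "creep_tool", "kwargs": {
  "increments": {"sx": [0, 0, 0, 0, 0], "sy": [0, 0, 0, 0, 0], "sz": [0, 0.15, 0.35, 0.44, 0.44], "drx": [0, 0, 0, 0, 0], "dry": [0, 0, 0, 0, 0], "drz": [0, 0, 0, 0, 0]}
}}

```text
clock: 21.35
eef_pos: [622.6, 182.3, 30.2]
eef_rot: [-3.137, 0.001, 1.571]
wrist_force: [0.3, 0.7, -1.1]
finger_gap: 29.0
finger_force: 25.0
```

>>> {"fn": "creep_tool", "kwargs": {
  "increments": {"sx": [0, 0], "sy": [0, 0], "sz": [0, 0], "drx": [0, 0], "dry": [0, 0], "drz": [0, 0]}
}}

```text
clock: 21.55
eef_pos: [625.3, 182.7, 34.7]
eef_rot: [3.139, -0.001, 1.571]
wrist_force: [0.3, -0.0, -0.7]
finger_gap: 29.2
finger_force: 25.0
```

```bash
python3 -c "
from h import *
to(624.6,182,25)"
```

```text
shift [-0.7 -0.7  9.7] rot [ 0.0027 -0.0007  0.0002] now [625.3 182.7  34.7]
```

>>> {"fn": "creep_tool", "kwargs": {
  "increments": {"sx": [-0.0025, -0.0025, -0.0025, -0.0025, -0.0025], "sy": [-0.001, -0.001, -0.001, -0.001, -0.001], "sz": [0.015, 0.03, 0.04, 0.0475, 0.05], "drx": [0, 0, 0, 0, 0], "dry": [0, 0, 0, 0, 0], "drz": [0, 0, 0, 0, 0]}
}}

```text
clock: 22.05
eef_pos: [624.4, 181.8, 23.7]
eef_rot: [3.141, -0.0, 1.571]
wrist_force: [-7.0, -1.0, 13.4]
finger_gap: 28.9
finger_force: 25.0
```

>>> {"fn": "creep_tool", "kwargs": {
  "increments": {"sx": [0, 0], "sy": [0, 0], "sz": [0.0025, 0.0025], "drx": [0, 0], "dry": [0, 0], "drz": [0, 0]}
}}

```text
clock: 22.25
eef_pos: [624.5, 181.8, 23.7]
eef_rot: [3.141, -0.0, 1.571]
wrist_force: [-8.0, -1.8, 14.5]
finger_gap: 29.3
finger_force: 25.0
```

>>> {"fn": "creep_tool", "kwargs": {
  "increments": {"sx": [0, 0, 0, 0], "sy": [0, 0, 0, 0], "sz": [0, 0, 0, 0], "drx": [0, 0, 0, 0], "dry": [0, 0, 0, 0], "drz": [0, 0, 0, 0]},
  "aperture": 50
}}

```text
clock: 22.65
eef_pos: [624.2, 181.7, 21.8]
eef_rot: [-3.141, 0.0, 1.571]
wrist_force: [-0.1, 0.0, -0.9]
finger_gap: 50.1
finger_force: 0.0
```

>>> {"fn": "creep_tool", "kwargs": {
  "increments": {"sx": [0, 0, 0, 0, 0], "sy": [0, 0, 0, 0, 0], "sz": [-0.1, -0.3, -0.525, -0.575, -0.575], "drx": [0, 0, 0, 0, 0], "dry": [0, 0, 0, 0, 0], "drz": [0, 0, 0, 0, 0]}
}}

```text
clock: 23.15
eef_pos: [625.0, 181.9, 138.8]
eef_rot: [3.138, -0.001, 1.571]
wrist_force: [-0.1, -0.5, 0.3]
finger_gap: 50.1
finger_force: 0.0
```

>>> {"fn": "creep_tool", "kwargs": {
  "increments": {"sx": [0, 0, 0, 0, 0], "sy": [-0.2, -0.4, -0.6, -0.8, -0.8], "sz": [-0.1, -0.2, -0.2, -0.2, -0.2], "drx": [0, 0, 0, 0, 0], "dry": [0, 0, 0, 0, 0], "drz": [0, 0, 0, 0, 0]}
}}

```text
clock: 23.65
eef_pos: [460.3, 181.6, 175.3]
eef_rot: [-3.138, 0.001, 1.572]
wrist_force: [0.1, -0.0, -0.5]
finger_gap: 50.2
finger_force: 0.0
```

```bash
python3 -c "
from h import *
saw(625,181,30,17,30)
p,d=manip.camera('top'); cv2.imwrite('pics/end.png',cv2.resize(p[110:300,80:440,::-1],(792,418)))"
```

```text
saw 622.6 180.5 D 30.2 z 56.3 n 346
```

View pics/end.png

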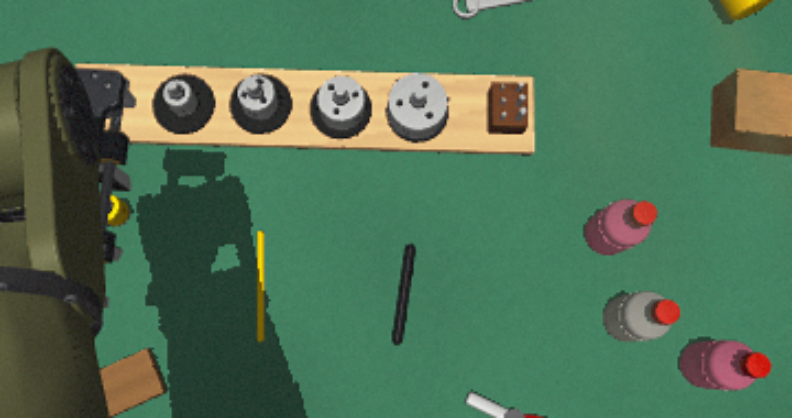

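The end view shows four saws upright on the pads in size order, largest next to the block, with the glue bottle still standing at (640,315). I'll check how well they are centred with the same camera.

```bash
python3 - <<'E'
from h import *
p,d=manip.camera("top");C=cloud("top",d)
for n,x,y in [("64",632.7,-79.3),("51",630.3,6.1),("40",629.6,96.0),("30",622.9,181.9)]:
    m=(np.hypot(C[...,0]-x,C[...,1]-y)<42)&(C[...,2]>53)&(C[...,2]<64)
    X,Y,D=circ("top",m,57); print(n,round(X-x,1),round(Y-y,1),round(D,1),m.sum())
E
```

```text
64 -0.2 2.5 65.7 517
51 0.0 -0.6 52.2 317
40 0.2 1.0 40.4 180
30 0.2 -0.9 31.0 85
```

```bash
python3 -c "
from cell import manip
print(manip.sign_off())"
```

```text
the job is handed in; nothing more can be done
None
```

The four hole saws are on their pads, teeth down and in size order with the 64 mm one next to the bit block. In the last check the 64 mm saw measured about 2.5 mm off centre and I left it; the other three were within about 1 mm. The glue bottle was not touched, and I handed the job in at about 24 s on the robot's clock.

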